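# Find the concealed catch of a battery case

### The job

Open the cell door of the blue battery case: feel across the six look-alike plates in its top with the fingertips, pressing each one gently until you find the one that gives (the concealed catch), and press that one fully in so that the door pops ajar and stays so. Then move clear. Only touch and press, without hammering: grasp or lift nothing, and leave the loose things on the bench where they are.

Things in the scene. Friction and masses are not known exactly. Their poses are not given: they have to be found in the camera images.
- case: blue battery case fixed to the bench, 131 (x) x 276 (y) x 50 (z) mm. Origin: centre of its underside, at bench height; z up, +x from its front (with the small round charging socket) to its back, +y from the grey door towards the plates. Its top is flat, 50 mm above the bench.
- panel (a point): centre of the panel with the six look-alike square grey, slightly soft-faced plates, on the case top (axes as the case). Plate centres from here: x = -27 or +27 mm, y = -54, 0 or +54 mm. Each plate is 42.5 mm wide in a 45 mm well, its top 1.5 mm below the panel. One, a different one each time, is the concealed catch; five are fixed blanks.
- catch (a joint): travel of the concealed catch in m: 0 = out (level with the blanks), 0.006 = fully in. It gives under about 5 N, has no spring and stays where it is pushed. The value tells how far it is in, not which plate it is.
- door (a joint): opening in rad of the grey cell door, 105 (x) x 75 (y) mm, flush in the case top, centred 85 mm to the -y side of the case's origin, hinged at its back (+x) edge. 0 = shut. The catch drives it: 0.06 rad per mm of catch travel, 0.36 rad when fully in (front edge then 37 mm above the case top). It stays open when the catch is let go.
- red_cap_bottle: bystander, loose: light blue drinks bottle with a white cap, 59 mm across, 198 tall. Origin at the centre of its underside.
- water_bottle: bystander, loose: clear blue water bottle, 53 mm across, 184 tall. Origin at the centre of its underside.
- bead_jar: bystander, loose: small jar with a red cap, 45 mm across, 106 tall. Origin at the centre of its underside.
- wax_pot: bystander, loose: low pot with a red lid, 58 mm across, 50 tall. Origin at the centre of its underside.
- washer_tin: bystander, loose: low round grey tin, 61 mm across, 24 tall. Origin at the centre of its underside.
- label_roll: bystander, loose: upright roll of white labels, 62 mm across, 51 tall. Origin at the centre of its underside.

How it is judged:
By the outcome, as a careful person would: the job done as asked, in the order asked, and still so for the second after the job is handed in, with the robot touching nothing.
It also fails if it takes over 56 s, if anything falls off the work surface, if the arm or the gripper's body presses on something with over 40 N, if the wrist force passes 120 N, or if a joint passes its speed limit or range.

### The arm

A 6-joint arm with a two-finger parallel gripper is mounted at the origin on the work surface; the furniture and walls round the work are solid. World frame = base frame: x ahead of the robot, y to its left, z up, the work surface at z = 0. Lengths are in m, angles in rad, forces in N, time in s.
With the tool pointing down it reaches from about 0.3 to 0.775 m from the base axis. Payload 14.6 kg.
Tool frame: the origin (TCP) lies at the very end of the fingers, on their centre line; the grasp point (between the pads) lies 19 mm behind it; z points along the fingers, y is the line along which they close (so a half turn about z gives the same grasp; the last joint's range is limited). The gripper opens to 85 mm and grips with 20 to 120 N. Pads are 22 mm wide; open, the fingers measure 114 mm over their backs; the gripper's body (76 mm by 85 mm) begins 54 mm behind the grasp point. The pads swing forward as they close: fully open they stand 13 mm farther back than shut.
Start: joints at [-1.224, 0.3, 1.521, -0, 1.321, -0.067], TCP at [0.221, -0.504, 0.231] pointing down, gripper open.
Joint ranges: [-3.03, 3.03], [-0.79, 2.21], [0.23, 2.52], [-1.04, 4.18], [0, 3.07], [-2.55, 2.55]. Speed limits (rad/s): [2.22, 2.22, 2.57, 3.14, 3.14, 3.14].

### API

Orientations are given as a 3x3 rotation matrix whose columns are the frame's x, y, z axes.
In Python, from station import ctrl gives the robot as it stands.
- The arm moves only by the tool step_arm, never from a script. Its argument "targets" is a list that holds one entry, the list of rows, each a list of 7 numbers: the gripper's target within -1 to 1 (fully open at 1, half-way at 0, shut at -1), then the shift along the tool's x, y, z in m, then the turn, a rotation vector about the tool's x, y, z in degrees. In form: [[[hand, x, y, z, wx, wy, wz], ...]]. A call has 1 to 12 rows; each row is the pose to reach, as a shift and turn from the pose commanded when the call began, along the tool's axes at that moment; what a row does not reach only later rows make up. A row lasts 1/12 s, in which the tool goes at most 41.7 mm and 7.16 degrees, less where a joint would pass 70% of its speed; a pose out of reach is approached as far as the arm can. A call with a gripper value outside its range is refused whole. The fingers move at their own pace and stop on an object; "newtons" is the grip in N (left out, the last holds). Time passes only in rows, so rows that repeat a pose let the fingers close. It gives the time, the measured TCP pose, the force, the opening and the grip force at its end, in the units of the state.
- ctrl.get_obs(): the state, without advancing time (a new reading comes with each control period).
- ctrl.camera(name): name is "scene" or "top" or "wrist"; returns the picture (480x640x3 uint8, blue, green, red); there is no depth.
- ctrl.get_calibration(name): a dict with "vfov" (degrees; the focal length in pixels is half the picture's height over the tangent of half this angle, whatever the lens; pixels are square), "cx", "cy" (the principal point, pixels), "k1" (the pictures are not rectified: a ray, as slopes to the right and down, at radius r is drawn at 1 + k1 r^2 times it, then the intrinsics apply), "rvec" (rotation vector, rad) and "tvec" (3), from world to camera coordinates, as OpenCV has them; the wrist camera has in their place "T_tool_cam" (4x4, takes a point from camera to tool coordinates, whose origin is the TCP and whose axes are the flange's). Camera axes: x right, y down, z forward; pixel columns grow to the right and rows downward; lengths in m; the calibration is good to about 2 mm. A picture is of the moment at which its call begins: read the wrist's pose just before it. get_calibration takes no time and is no camera call.
- ctrl.close_job(): hands the job in; it is judged then, once.
Trained networks look in the newest picture that a camera, given by its name, has taken for a name from the list of things; names that differ only in an ending like _2 or _b are one class to them, and where a whole thing is asked for, a point or a joint stands for the part that bears it (a point fixed in the world has none). Each returns a list of dicts, best first, with "confidence" (0 to 1); they miss things now and then, are a little off and sometimes report something else, mostly with a low value. They report only what shows in the picture. A call takes as long as a camera call.
- ctrl.silhouettes(camera, name): "pixels" (480x640 bool, what is visible of it) and "uv" ([column, row] in pixels, amid what is visible of it).
The state is a dict: "time": time; "joint_pos": joint angles; "joint_velocities": joint speeds; "joint_efforts": joint torques, N m; "eef_pos": TCP position; "orientation": TCP orientation; "ft_force": force on the tool from outside, world axes, zero at the start; "moment": the same for the moment, N m; "finger_gap": finger opening in m; "gripper_force": force on a finger pad.
Only numpy, scipy, OpenCV 4.12 (cv2) and the standard library are available. Lean on these libraries where they do the work, as an engineer would, in place of code of your own. Each camera call takes 0.05 s, during which the arm holds its last target. There are 200 camera calls.

## Working session

There is one attempt and no reset: what is moved stays moved. The work goes in short steps, Python scripts to look and compute and a tool call to move; the robot and the scene stay as the last step left them, time stands still between calls to the robot, and variables do not carry over. Pictures are saved under pics/ and viewed, at most 10 in all, crops included, and the job is handed in when it is done.

Besides the shell and the picture viewer there is one more tool, called after "Call:" by a JSON object that holds its "api" and its "payload", one argument or row to a line. step_arm: Moves the arm, as the interface text tells. Its arguments: {"type":"object","properties":{"targets":{"type":"array"},"newtons":{"type":"number"}},"required":["targets"]}

```bash
mkdir -p pics; cat > h.py <<'E'
import numpy as np, cv2
from station import ctrl
def K(c):
    f=240/np.tan(np.radians(c['vfov'])/2); return f
def ray(name,uv,obs=None):
    c=ctrl.get_calibration(name); f=K(c)
    d=(np.array(uv,float)-[c['cx'],c['cy']])/f; s=d.copy()
    for _ in range(20): s=d/(1+c['k1']*(s@s))
    v=np.array([s[0],s[1],1])
    if name=='wrist':
        T=np.array(c['T_tool_cam']); R=np.array(obs['orientation']); p=np.array(obs['eef_pos'])
        return p+R@T[:3,3], R@T[:3,:3]@v
    R=cv2.Rodrigues(np.array(c['rvec'],float))[0]; t=np.array(c['tvec']).ravel()
    return -R.T@t, R.T@v
def at(name,uv,z,obs=None):
    o,d=ray(name,uv,obs); return o+d*(z-o[2])/d[2]
E
python3 - <<'E'
from h import *
for n in ['top','scene']:
    im=ctrl.camera(n); cv2.imwrite(f'pics/{n}0.png',im)
    for t in ['case','panel','door']:
        for r in ctrl.silhouettes(n,t)[:2]:
            m=r['pixels'].astype(np.uint8); ys,xs=np.nonzero(m)
            rr=cv2.minAreaRect(np.c_[xs,ys].astype(np.float32))
            print(n,t,r['confidence'],r['uv'],m.sum(),[at(n,p,.05).round(3)[:2].tolist() for p in cv2.boxPoints(rr)],at(n,rr[0],.05).round(3))
    if n=='top':
      for t,h in dict(red_cap_bottle=.1,water_bottle=.09,bead_jar=.05,wax_pot=.03,washer_tin=.02,label_roll=.03).items():
        for r in ctrl.silhouettes(n,t)[:1]: print(t,r['confidence'],r['uv'],at(n,r['uv'],h).round(3))
o=ctrl.get_obs();print(o['time'],o['eef_pos'],o['orientation'],o['ft_force'],o['finger_gap'])
E
```

```text
top case 0.76 [351.6, 235.4] 7060 [[0.491, 0.126], [0.61, 0.058], [0.467, -0.18], [0.351, -0.108]] [ 0.479 -0.026  0.05 ]
top panel 0.91 [350.4, 233.5] 7265 [[0.492, 0.128], [0.612, 0.058], [0.466, -0.182], [0.349, -0.108]] [ 0.479 -0.026  0.05 ]
top panel 0.46 [149.0, 271.8] 1581 [[0.417, 0.39], [0.418, 0.278], [0.355, 0.276], [0.353, 0.388]] [0.386 0.333 0.05 ]
top door 0.77 [371.3, 247.9] 2084 [[0.41, -0.039], [0.501, -0.094], [0.462, -0.16], [0.371, -0.104]] [ 0.436 -0.099  0.05 ]
top door 0.35 [351.4, 232.4] 6826 [[0.492, 0.127], [0.611, 0.057], [0.465, -0.18], [0.35, -0.108]] [ 0.478 -0.026  0.05 ]
red_cap_bottle 0.77 [148.7, 270.5] [0.385 0.318 0.1  ]
water_bottle 0.82 [167.6, 161.4] [0.591 0.295 0.09 ]
wax_pot 0.72 [172.1, 234.2] [0.459 0.296 0.03 ]
washer_tin 0.88 [441.2, 282.6] [ 0.367 -0.241  0.02 ]
label_roll 0.57 [455.9, 246.4] [ 0.44 -0.27  0.03]
scene case 0.63 [272.3, 245.1] 1957 [[0.622, 0.068], [0.543, -0.064], [0.371, 0.033], [0.44, 0.15]] [0.488 0.049 0.05 ]
scene panel 0.98 [277.1, 245.7] 1914 [[0.439, 0.148], [0.613, 0.07], [0.534, -0.062], [0.37, 0.031]] [0.483 0.049 0.05 ]
0.7 [ 0.22115529 -0.50355149  0.2312823 ] [[ 9.15594756e-01  4.02102278e-01  1.32302110e-05]
 [ 4.02102278e-01 -9.15594756e-01  1.85096799e-05]
 [ 1.95562962e-05 -1.16274679e-05 -1.00000000e+00]] [ 0.03532959 -0.1405229  -0.38305151] 0.08514095542414114
```

View pics/top0.png

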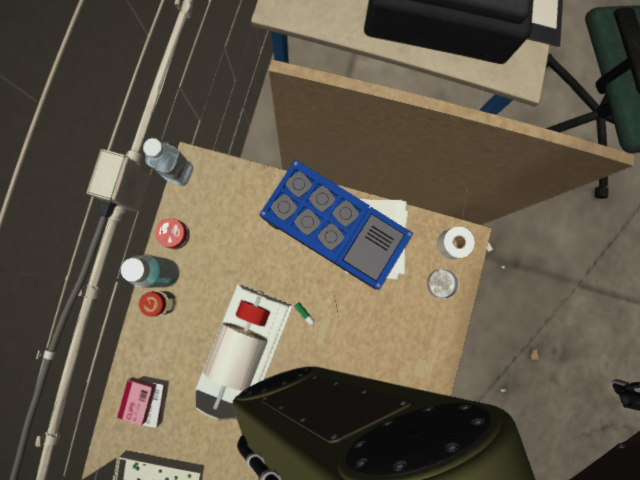

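View pics/scene0.png

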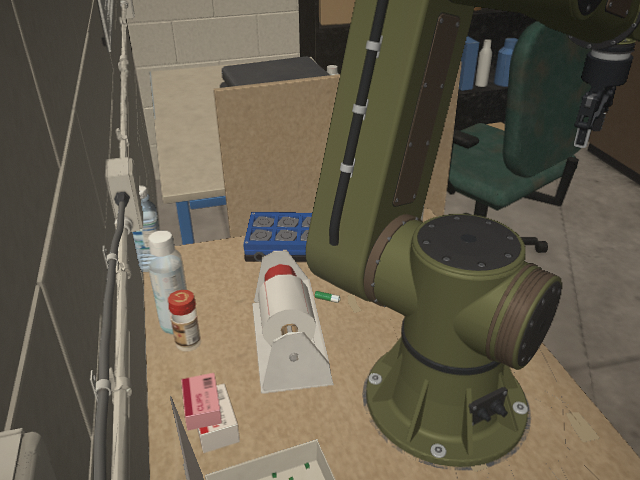

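The top view shows the case with the six plates at about (284–346, 183–235) and the shut door at (375, 245). The bystanders are well to either side. The scene view shows only part of the case, behind the arm.

```bash
python3 - <<'E'
from h import *
px=[(299,183),(284,207),(321,198),(307,221),(346,212),(330,235)]
P=np.array([at('top',p,.0485)[:2] for p in px]);print(P.round(3), P.mean(0))
y=np.array([.513,.858]);x=np.array([.858,-.513]);c=np.array([.479,-.026])
print([( ((p-c)@x).round(3),((p-c)@y).round(3)) for p in P])
o=ctrl.get_obs();R=np.array(o['orientation']);p=np.array(o['eef_pos'])
print(R.T@(np.r_[P.mean(0),.25]-p))
print(np.array(ctrl.get_calibration('wrist')['T_tool_cam']).round(3), ctrl.get_calibration('wrist')['vfov'])
E
```

```text
[[ 0.56   0.046]
 [ 0.512  0.075]
 [ 0.531  0.003]
 [ 0.485  0.03 ]
 [ 0.504 -0.046]
 [ 0.458 -0.015]] [0.5083628 0.0154552]
[(np.float64(0.033), np.float64(0.104)), (np.float64(-0.023), np.float64(0.104)), (np.float64(0.03), np.float64(0.051)), (np.float64(-0.023), np.float64(0.051)), (np.float64(0.031), np.float64(-0.005)), (np.float64(-0.023), np.float64(-0.001))]
[ 0.47165982 -0.35971322 -0.0187043 ]
[[ 0.    -0.95  -0.313  0.081]
 [ 1.     0.     0.    -0.001]
 [-0.    -0.313  0.95  -0.143]
 [ 0.     0.     0.     1.   ]] 65.96770980143403
```

Call:
{"api": "step_arm", "payload": {
  "targets": [
    [[-1, 0.039, -0.03, -0.002, 0, 0, -3], [-1, 0.079, -0.06, -0.003, 0, 0, -6], [-1, 0.118, -0.09, -0.005, 0, 0, -9], [-1, 0.157, -0.12, -0.006, 0, 0, -12], [-1, 0.197, -0.15, -0.008, 0, 0, -15], [-1, 0.236, -0.18, -0.01, 0, 0, -18], [-1, 0.275, -0.21, -0.011, 0, 0, -21], [-1, 0.315, -0.24, -0.012, 0, 0, -24], [-1, 0.354, -0.27, -0.014, 0, 0, -27], [-1, 0.393, -0.3, -0.016, 0, 0, -30], [-1, 0.432, -0.33, -0.017, 0, 0, -33], [-1, 0.472, -0.36, -0.019, 0, 0, -35.4]]
  ],
  "newtons": 40
}}

```text
time: 1.7
eef_pos: [0.4636, -0.0641, 0.2475]
orientation: [[0.511, 0.86, 0.001], [0.86, -0.511, -0.0], [0.0, 0.001, -1.0]]
ft_force: [0.8, -0.4, 0.7]
finger_gap: -0.0001
gripper_force: 0.0
```

Call:
{"api": "step_arm", "payload": {
  "targets": [
    [[-1, 0, 0, 0, 0, 0, 0], [-1, 0, 0, 0, 0, 0, 0], [-1, 0, 0, 0, 0, 0, 0]]
  ]
}}

```text
time: 1.95
eef_pos: [0.4628, -0.0664, 0.247]
orientation: [[0.513, 0.858, -0.0], [0.858, -0.513, -0.0], [-0.0, -0.0, -1.0]]
ft_force: [0.2, 0.7, 0.2]
finger_gap: 0.0001
gripper_force: 0.0
```

```bash
python3 - <<'E'
from h import *
o=ctrl.get_obs(); im=ctrl.camera('wrist'); cv2.imwrite('pics/w1.png',im)
print(o['time'],o['eef_pos'],o['orientation'],o['ft_force'])
E
```

```text
1.95 [ 0.46284092 -0.06637105  0.24703164] [[ 5.13198206e-01  8.58270063e-01 -3.18070686e-04]
 [ 8.58270084e-01 -5.13198258e-01 -1.04223850e-04]
 [-2.52685532e-04 -2.19503062e-04 -9.99999944e-01]] [0.24330975 0.69044789 0.21123864]
```

View pics/w1.png

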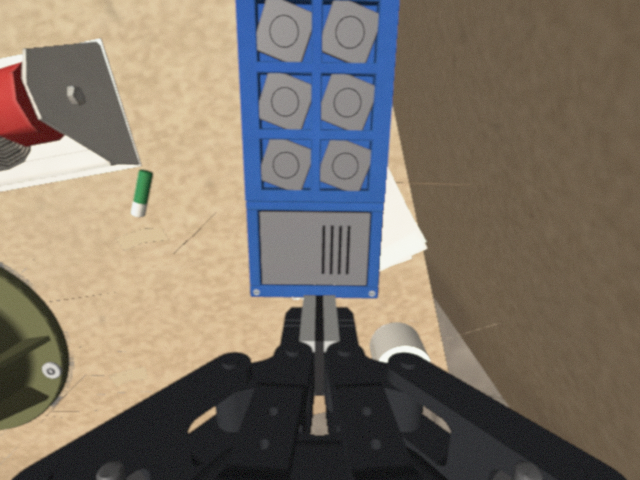

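The wrist view is square to the case. The plates are at about (285, 31), (350, 32), (285, 101), (348, 102), (285, 165) and (346, 165), and the shut door is at (314, 248).

```bash
python3 - <<'E'
from h import *
o=ctrl.get_obs();R=np.array(o['orientation']);p=np.array(o['eef_pos'])
px=[(285,31),(350,32),(285,101),(348,102),(285,165),(346,165)]
P=np.array([at('wrist',q,.0485,o) for q in px])
print(P.round(4),P.mean(0),((P-p)@R).round(4))
# grid fit: model along case axes
G=np.array([(a,b) for b in(.054,0,-.054) for a in(-.027,.027)])
A=P[:,:2]-P[:,:2].mean(0); u,s,vt=np.linalg.svd(A.T@G); Rr=u@vt
print('yaw',np.degrees(np.arctan2(Rr[1,0],Rr[0,0])),'res',(A-G@Rr.T).round(4).tolist())
c=P[:,:2].mean(0); print('door',at('wrist',(314,248),.05,o))
for g in G: print(g,(R.T@(np.r_[c+Rr@g,.0485]-p)).round(4))
E
```

```text
[[ 0.5151  0.076   0.0485]
 [ 0.5604  0.048   0.0485]
 [ 0.4862  0.0307  0.0485]
 [ 0.5325  0.002   0.0485]
 [ 0.4568 -0.0153  0.0485]
 [ 0.5044 -0.0438  0.0485]] [0.50923505 0.01628403 0.0485    ] [[ 0.1496 -0.0285  0.1986]
 [ 0.1489  0.0247  0.1986]
 [ 0.0959 -0.0301  0.1986]
 [ 0.0951  0.0244  0.1986]
 [ 0.0413 -0.0316  0.1986]
 [ 0.0413  0.024   0.1986]]
yaw -31.83308437082524 res [[0.0003, -0.0004], [-0.0002, 0.0001], [-0.0001, 0.0002], [0.0003, 0.0], [-0.001, 0.0001], [0.0007, 0.0]]
door [ 0.43824536 -0.09698673  0.05      ]
[-0.027  0.054] [ 0.1498 -0.029   0.1986]
[0.027 0.054] [0.1489 0.025  0.1986]
[-0.027  0.   ] [ 0.0958 -0.0298  0.1986]
[0.027 0.   ] [0.0949 0.0241 0.1986]
[-0.027 -0.054] [ 0.0418 -0.0307  0.1986]
[ 0.027 -0.054] [0.0409 0.0233 0.1986]
```

Call:
{"api": "step_arm", "payload": {
  "targets": [
    [[-1, 0.02, 0.012, 0.03, 0, 0, 0], [-1, 0.041, 0.023, 0.06, 0, 0, 0], [-1, 0.041, 0.023, 0.09, 0, 0, 0], [-1, 0.041, 0.023, 0.12, 0, 0, 0], [-1, 0.041, 0.023, 0.145, 0, 0, 0], [-1, 0.041, 0.023, 0.165, 0, 0, 0], [-1, 0.041, 0.023, 0.178, 0, 0, 0], [-1, 0.041, 0.023, 0.186, 0, 0, 0], [-1, 0.041, 0.023, 0.19, 0, 0, 0], [-1, 0.041, 0.023, 0.19, 0, 0, 0], [-1, 0.041, 0.023, 0.19, 0, 0, 0]]
  ]
}}

```text
time: 2.92
eef_pos: [0.5041, -0.0434, 0.0579]
orientation: [[0.514, 0.858, 0.001], [0.858, -0.514, -0.0], [0.0, 0.001, -1.0]]
ft_force: [-0.3, 0.6, 0.3]
finger_gap: 0.0003
gripper_force: 0.0
```

Call:
{"api": "step_arm", "payload": {
  "targets": [
    [[-1, 0, 0, 0.002, 0, 0, 0], [-1, 0, 0, 0.004, 0, 0, 0], [-1, 0, 0, 0.006, 0, 0, 0], [-1, 0, 0, 0.007, 0, 0, 0], [-1, 0, 0, 0.008, 0, 0, 0], [-1, 0, 0, 0.008, 0, 0, 0], [-1, 0, 0, 0.008, 0, 0, 0]]
  ]
}}

```text
time: 3.5
eef_pos: [0.5038, -0.0429, 0.0491]
orientation: [[0.513, 0.858, -0.0], [0.858, -0.513, 0.0], [-0.0, -0.0, -1.0]]
ft_force: [-0.4, -0.1, 0.4]
finger_gap: 0.0001
gripper_force: 0.0
```

Call:
{"api": "step_arm", "payload": {
  "targets": [
    [[-1, 0, 0, 0.0005, 0, 0, 0], [-1, 0, 0, 0.001, 0, 0, 0], [-1, 0, 0, 0.0015, 0, 0, 0], [-1, 0, 0, 0.0015, 0, 0, 0], [-1, 0, 0, 0.0015, 0, 0, 0]]
  ]
}}

```text
time: 3.92
eef_pos: [0.5039, -0.0429, 0.0485]
orientation: [[0.513, 0.858, 0.0], [0.858, -0.513, -0.0], [0.0, 0.0, -1.0]]
ft_force: [-5.6, 0.8, 13.8]
finger_gap: 0.0001
gripper_force: 6.6
```

First plate resists at 14 N, so it is a blank. On to the next.

Call:
{"api": "step_arm", "payload": {
  "targets": [
    [[-1, 0, 0, -0.01, 0, 0, 0], [-1, 0, -0.027, -0.012, 0, 0, 0], [-1, 0.001, -0.054, -0.012, 0, 0, 0], [-1, 0.001, -0.054, -0.01, 0, 0, 0], [-1, 0.001, -0.054, -0.006, 0, 0, 0], [-1, 0.001, -0.054, -0.003, 0, 0, 0], [-1, 0.001, -0.054, -0.0015, 0, 0, 0], [-1, 0.001, -0.054, -0.001, 0, 0, 0], [-1, 0.001, -0.054, -0.0005, 0, 0, 0], [-1, 0.001, -0.054, 0, 0, 0, 0], [-1, 0.001, -0.054, 0, 0, 0, 0], [-1, 0.001, -0.054, 0, 0, 0, 0]]
  ]
}}

```text
time: 4.92
eef_pos: [0.4585, -0.0146, 0.0485]
orientation: [[0.514, 0.858, 0.0], [0.858, -0.514, -0.0], [0.0, 0.0, -1.0]]
ft_force: [-7.3, -0.7, 18.6]
finger_gap: 0.0003
gripper_force: 9.1
```

Call:
{"api": "step_arm", "payload": {
  "targets": [
    [[-1, 0, 0, -0.01, 0, 0, 0], [-1, 0.027, 0, -0.012, 0, 0, 0], [-1, 0.054, 0.001, -0.012, 0, 0, 0], [-1, 0.054, 0.001, -0.01, 0, 0, 0], [-1, 0.054, 0.001, -0.006, 0, 0, 0], [-1, 0.054, 0.001, -0.003, 0, 0, 0], [-1, 0.054, 0.001, -0.0015, 0, 0, 0], [-1, 0.054, 0.001, -0.001, 0, 0, 0], [-1, 0.054, 0.001, -0.0005, 0, 0, 0], [-1, 0.054, 0.001, -0.0003, 0, 0, 0], [-1, 0.054, 0.001, -0.0003, 0, 0, 0], [-1, 0.054, 0.001, -0.0003, 0, 0, 0]]
  ]
}}

```text
time: 5.92
eef_pos: [0.4861, 0.0309, 0.0485]
orientation: [[0.514, 0.858, -0.001], [0.858, -0.514, 0.0], [-0.0, -0.001, -1.0]]
ft_force: [-6.9, 0.4, 13.6]
finger_gap: -0.0
gripper_force: 6.7
```

Blank. Next is (+27, 0).

Call:
{"api": "step_arm", "payload": {
  "targets": [
    [[-1, 0, 0, -0.01, 0, 0, 0], [-1, 0, 0.027, -0.012, 0, 0, 0], [-1, -0.001, 0.054, -0.012, 0, 0, 0], [-1, -0.001, 0.054, -0.01, 0, 0, 0], [-1, -0.001, 0.054, -0.006, 0, 0, 0], [-1, -0.001, 0.054, -0.003, 0, 0, 0], [-1, -0.001, 0.054, -0.0015, 0, 0, 0], [-1, -0.001, 0.054, -0.001, 0, 0, 0], [-1, -0.001, 0.054, -0.0005, 0, 0, 0], [-1, -0.001, 0.054, 0, 0, 0, 0], [-1, -0.001, 0.054, 0, 0, 0, 0], [-1, -0.001, 0.054, 0, 0, 0, 0]]
  ]
}}

```text
time: 6.92
eef_pos: [0.5323, 0.0031, 0.0481]
orientation: [[0.513, 0.858, 0.0], [0.858, -0.513, 0.0], [0.0, 0.0, -1.0]]
ft_force: [-2.0, 0.7, 3.1]
finger_gap: -0.0
gripper_force: 2.0
```

This plate gives: 3 N, and the tip is already lower. I'll press further slowly.

Call:
{"api": "step_arm", "payload": {
  "targets": [
    [[-1, 0, 0, 0.0005, 0, 0, 0], [-1, 0, 0, 0.001, 0, 0, 0], [-1, 0, 0, 0.0015, 0, 0, 0], [-1, 0, 0, 0.002, 0, 0, 0], [-1, 0, 0, 0.002, 0, 0, 0], [-1, 0, 0, 0.002, 0, 0, 0]]
  ]
}}

```text
time: 7.42
eef_pos: [0.5325, 0.0029, 0.0458]
orientation: [[0.513, 0.858, 0.0], [0.858, -0.513, -0.0], [0.0, 0.0, -1.0]]
ft_force: [-0.5, 0.2, 1.3]
finger_gap: 0.0
gripper_force: 0.7
```

Call:
{"api": "step_arm", "payload": {
  "targets": [
    [[-1, 0, 0, 0.0005, 0, 0, 0], [-1, 0, 0, 0.001, 0, 0, 0], [-1, 0, 0, 0.0015, 0, 0, 0], [-1, 0, 0, 0.002, 0, 0, 0], [-1, 0, 0, 0.0025, 0, 0, 0], [-1, 0, 0, 0.003, 0, 0, 0], [-1, 0, 0, 0.0035, 0, 0, 0], [-1, 0, 0, 0.004, 0, 0, 0], [-1, 0, 0, 0.004, 0, 0, 0], [-1, 0, 0, 0.004, 0, 0, 0]]
  ]
}}

```text
time: 8.25
eef_pos: [0.5326, 0.0029, 0.0425]
orientation: [[0.513, 0.858, 0.001], [0.858, -0.513, -0.0], [0.0, 0.001, -1.0]]
ft_force: [-4.0, 0.6, 12.0]
finger_gap: 0.0
gripper_force: 6.0
```

The stop is reached at 6.0 mm of travel. I'll press slightly more, then withdraw straight up.

Call:
{"api": "step_arm", "payload": {
  "targets": [
    [[-1, 0, 0, 0.0004, 0, 0, 0], [-1, 0, 0, 0.0004, 0, 0, 0], [-1, 0, 0, -0.002, 0, 0, 0], [-1, 0, 0, -0.01, 0, 0, 0], [-1, 0, 0, -0.03, 0, 0, 0], [-1, 0, 0, -0.06, 0, 0, 0], [-1, 0, 0, -0.09, 0, 0, 0], [-1, 0, 0, -0.12, 0, 0, 0], [-1, 0, 0, -0.15, 0, 0, 0], [-1, 0, 0, -0.18, 0, 0, 0], [-1, 0, 0, -0.2, 0, 0, 0], [-1, 0, 0, -0.2, 0, 0, 0]]
  ]
}}

```text
time: 9.25
eef_pos: [0.5335, 0.0028, 0.2467]
orientation: [[0.513, 0.858, 0.007], [0.858, -0.513, -0.001], [0.003, 0.006, -1.0]]
ft_force: [-0.2, 1.0, -0.4]
finger_gap: 0.0002
gripper_force: 0.0
```

Call:
{"api": "step_arm", "payload": {
  "targets": [
    [[-1, -0.03, 0, 0, 0, 0, 0], [-1, -0.06, 0, 0, 0, 0, 0], [-1, -0.09, 0, 0, 0, 0, 0], [-1, -0.11, 0, 0, 0, 0, 0], [-1, -0.11, 0, 0, 0, 0, 0], [-1, -0.11, 0, 0, 0, 0, 0]]
  ]
}}

```text
time: 9.75
eef_pos: [0.4755, -0.092, 0.2418]
orientation: [[0.515, 0.857, -0.0], [0.857, -0.515, 0.0], [-0.0, -0.0, -1.0]]
ft_force: [0.2, 0.8, -0.1]
finger_gap: -0.0002
gripper_force: 0.0
```

```bash
python3 - <<'E'
from h import *
o=ctrl.get_obs(); im=ctrl.camera('wrist'); cv2.imwrite('pics/w2.png',im)
print(o['time'],o['eef_pos'],o['ft_force'])
E
```

```text
9.75 [ 0.47553961 -0.09199769  0.24181771] [ 0.24055204  0.83057021 -0.10025566]
```

View pics/w2.png

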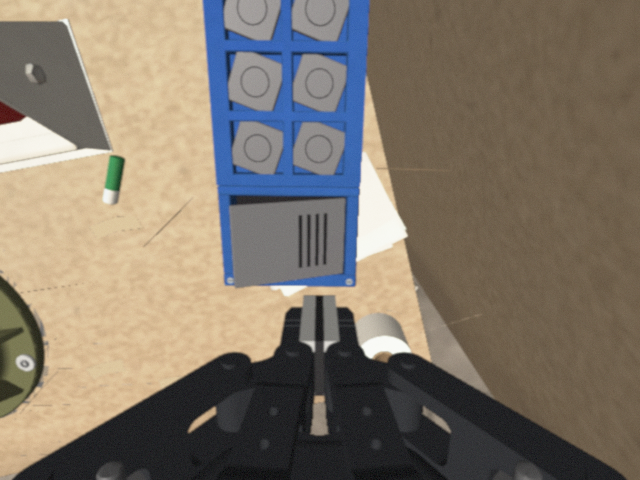

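The picture shows the door, at about (288, 240), standing ajar with its front edge raised. The gripper is clear of everything.

```bash
python3 -c "
from station import ctrl
print(ctrl.close_job())"
```

```text
the job is handed in; nothing more can be done
None
```

The concealed catch was the middle plate on the back (+x) side; I pressed it in to its 6 mm stop, the door stands ajar, the arm is clear, and the job is handed in at about 10 s.

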